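# Pin the pedal, find the thread hand and lift its cap

### The arm

A 6-joint arm with a two-finger parallel gripper is mounted at the origin on the work surface. World frame = base frame: x ahead of the robot, y to its left, z up, the work surface at z = 0. Lengths are in m, angles in degrees, forces in N, time in s.
With the tool pointing down it reaches from about 0.35 to 0.875 m from the base axis. Payload 4.2 kg.
Tool frame: the origin (TCP) lies at the very end of the fingers, on their centre line; the grasp point (between the pads) lies 19 mm behind it; z points along the fingers, x is the direction in which the jaws open and shut, and the axes are right-handed (so a half turn about z gives the same grasp; the last joint's range is limited). The gripper opens to 87 mm and grips with 3 to 60 N. Pads are 19 mm wide; open, the fingers measure 117 mm over their backs; the gripper's body (75 mm by 190 mm) begins 51 mm behind the grasp point.
Start: joints at [92.109, 22.042, 0.453, 0, -68.411, -14.817], TCP at [0.137, 0.61, 0.223] pointing down, gripper open.
Joint ranges: [-179.83, 179.83], [-69.29, 118.12], [-61.27, 80.66], [-181.25, 117.63], [-171.15, -9.14], [-177.46, 177.46]. Speed limits (degrees/s): [159.86, 159.86, 180, 180, 180, 180].

### API

Orientations are given as a 3x3 rotation matrix whose columns are the frame's x, y, z axes.
In Python, from station import sense, capture, finish_job gives the robot as it stands.
- The arm moves only by the shell command python3 -m crank 'ROWS' [OPENING]. ROWS is JSON, a list of rows, each a list of 4 numbers: the shift along the tool's x, y, z in m, then the turn about the tool's z in rad. A call has 1 to 5 rows; each row shifts and turns the commanded pose from where the row before left it, along the tool's axes as they then stand; what a row does not reach is not made up. A row lasts 1/12 s, in which the tool goes at most 41.7 mm and 7.16 degrees, less where a joint would pass 70% of its speed; a pose out of reach is approached as far as the arm can. A call with a gripper value outside its range is refused whole. OPENING is the finger opening in m, from 0 to 0.087, set as the call begins (- or left out, the last holds). The fingers move at their own pace and stop on an object; the grip force is fixed at half the most. Time passes only in rows, so rows that do not move let the fingers close. It gives the time, the measured TCP pose, the force and the opening at its end, in the units of the state.
- sense(): the state, without advancing time (a new reading comes with each control period).
- capture(name): name is "scene" or "side" or "wrist"; returns a dict with "pixels" (384x512x3 uint8, red, green, blue), "depth" (384x512 float32, m along the optical axis (not along the pixel's ray), 0 where there is no reading), "fx", "fy", "cx", "cy" (pixels), "k1" (the pictures are not rectified: a ray, as slopes to the right and down, at radius r is drawn at 1 + k1 r^2 times it, then the intrinsics apply), "world_from_camera" (4x4, takes a point from camera to world coordinates); the wrist camera has in their place "hand_eye" (4x4, takes a point from camera to tool coordinates, whose origin is the TCP and whose axes are the tool frame's). Camera axes: x right, y down, z forward; pixel columns grow to the right and rows downward; lengths in m; the calibration is good to about 2 mm. A picture is of the moment at which its call begins: read the wrist's pose just before it.
- finish_job(): hands the job in, once; it reports no verdict.
The state is a dict: "time_s": time; "joints": joint angles; "joint_velocities": joint speeds; "effort": joint torques, N m; "tcp_pos": TCP position; "ee_rot": TCP orientation; "wrist_force": force on the tool from outside, world axes, zero at the start; "moment": the same for the moment, N m; "gripper_width": opening from 0.0 (shut) to 1.0 (fully open).
Only numpy, scipy, OpenCV 4.12 (cv2) and the standard library are available. Lean on these libraries where they do the work, as an engineer would, in place of code of your own. Each camera call takes 0.05 s, during which the arm holds its last target.

### The job

First push the headed pin down through the fork and lug holes at the front of the capped pedal until its head is fully seated, and let go of it. Then take hold of the round grip on that pedal's cap, find out which way it unscrews (it may be left- or right-hand; it comes free after a sixth of a turn), lift it straight off and finish still holding it, level and still, at least 7 cm above its seat. Leave the loose tremolo pedal, the tweezers and the jack plug where they are.

Things in the scene. Friction and masses are not known exactly. Their poses are not given: they have to be found in the camera images.
- pin_head (a point): Centre of the head of the loose steel pin. Head: upright cylinder 20 mm across, 22 mm tall; below it a shaft 10 mm across, 33 mm long, tapering to 5 mm over its last 6 mm. The head's underside is 11 mm below this point, the tip 44 mm below. z points up along the pin. At the start the pin hangs upright in the holder block.
- pin: The same loose pin, 60 g; origin at the tip of the shaft, z along the pin towards the head.
- holder_top (a point): Centre of the top of the holder, a fixed wooden block 60 x 60 x 40 mm tall, at the mouth of its 13 mm hole, in which the pin starts with its head resting on the top.
- fork_hole (a point): Mouth of the 12 mm pin hole on the upper fork plate of the capped pedal. It runs straight down through upper plate, lug and lower plate (already aligned), 22 mm in all, free below. Plates 36 (x) x 32 mm (y). z up; x points to the pedal, whose front face is 33 mm away and rises 9 mm above this point. With the pin seated its head rests on the plate: pin_head is 11 mm above this point.
- pedal: The capped pedal, fixed on the black board: grey metal box 110 (x) x 78 (y) x 45 mm tall, told by the fork on its front (-x) side and the round cap with a narrower round grip on top. It may be in either of the two places on the board. Origin: centre of its underside, on the board's top 20 mm above the bench; z up.
- seat (a point): Centre of the cap's seat on the pedal's top face (45 mm above the pedal's origin), axes as the pedal. It does not move. z up is the cap's turning axis.
- cap_grip (a point): Centre of the round finger grip of the aluminium cap: upright cylinder 26 mm across, 22 mm tall, on a round cap 50 mm across and 28 mm tall. The cap's top is 11 mm below this point, its rim 39 mm below. z up, the turning axis; x towards the small black ridge on the cap's top (9 mm long, 2 mm high, beside the grip). Screwed on, the point is 39 mm above seat and x is the pedal's x within 2 degrees.
- cap: The cap, 120 g; origin at the centre of its rim, z up, x towards its ridge. Hidden thread, hand differs from run to run: the wrong way it stops hard after 5 degrees (up to 12 if forced; fingers then slip); the other way it turns nearly freely without rising and lifts straight off between 52 and 68 degrees of turn from the start (end stop at about 66). Before that it lifts only 2 mm.
- pedal_plain: The other pedal on the board, same box, fixed, with no fork: a small foot switch (14 mm tall) and a round aluminium knob 43 mm across and 18 mm high without a second step, which spins freely. Not part of the job. Origin at the centre of its underside.
- tremolo: Loose tremolo pedal standing on the bench, not on the board: 115 x 70 x 42 mm box with small knobs, to 54 mm high. Leave it. Origin at the centre of its underside.
- tweezer: Loose steel tweezers lying on the bench, 130 mm long along x, 18 mm wide, 8 mm high. Leave them. Origin in the middle at bench height.
- jack_plug: Loose jack plug lying on the bench: black barrel 30 x 14 x 14 mm with a 6 mm brass tip rod 30 mm long along +x. Leave it. Origin under the barrel's centre.
Not all that is in view belongs to the job. There is more than one size of the cap; the job needs the smaller.

How it is judged:
By the outcome, as a careful person would: the job done as asked, in the order asked, and still so for the second after the job is handed in, while the arm keeps its last pose, push and grip.
It also fails if it takes over 61 s, if anything falls off the work surface, if the arm or the gripper's body presses on something with over 40 N, if the wrist force passes 120 N, or if a joint passes its speed limit or range.

## Working session

There is one attempt and no reset: what is moved stays moved. The work goes in short steps, Python scripts to look and compute and a shell command to move; the robot and the scene stay as the last step left them, time stands still between calls to the robot, and variables do not carry over. Pictures are saved under pics/ and viewed, and the job is handed in when it is done.

```bash
ls; mkdir -p pics; cat > h.py <<'E'
import numpy as np, cv2, json
from station import sense, capture, finish_job
def grab(n,save=None):
    s=sense(); c=capture(n)
    if n=='wrist':
        T=np.eye(4);T[:3,:3]=np.array(s['ee_rot']);T[:3,3]=s['tcp_pos']
        W=T@np.array(c['hand_eye'])
    else: W=np.array(c['world_from_camera'])
    c['W']=W
    if save: cv2.imwrite('pics/'+save+'.png',cv2.cvtColor(c['pixels'],cv2.COLOR_RGB2BGR))
    np.savez('pics/'+(save or n)+'.npz',**{k:v for k,v in c.items()})
    return c
def cloud(c):
    K=np.array([[c['fx'],0,c['cx']],[0,c['fy'],c['cy']],[0,0,1]],float)
    h,w=c['depth'].shape
    u,v=np.meshgrid(np.arange(w),np.arange(h))
    p=cv2.undistortPoints(np.stack([u,v],-1).reshape(-1,1,2).astype(np.float64),K,np.array([float(c['k1']),0,0,0,0])).reshape(h,w,2)
    d=c['depth'][...,None]
    P=np.concatenate([p*d,d],-1)
    W=c['W']
    Q=P@W[:3,:3].T+W[:3,3]
    Q[c['depth']<=0]=np.nan
    return Q
def load(n):
    z=np.load('pics/'+n+'.npz'); return {k:z[k] for k in z.files}
E
python3 - <<'E'
from h import *
print(sense())
for n in ['scene','side','wrist']:
    c=grab(n,n+'0'); print(n,c['W'].round(3).tolist(),c['fx'],c['k1'])
E
```

```text
pics
{'time_s': 0.0, 'joints': array([ 9.21081321e+01,  2.20889914e+01,  3.78296583e-01, -2.78152292e-02,
       -6.84106304e+01, -1.48170675e+01]), 'joint_velocities': array([-0.08169898,  0.07712877, -0.01981804, -0.08947529,  0.12651737,
        0.07489392]), 'effort': array([ 2.12587460e-03, -3.90666139e+01,  1.87408984e+01,  4.21960786e+00,
        1.10346690e-02, -1.96945625e-04]), 'tcp_pos': array([0.13734873, 0.60909459, 0.22147116]), 'ee_rot': array([[-2.20172651e-01, -9.75460847e-01, -3.73210976e-04],
       [-9.75458522e-01,  2.20172942e-01, -2.13265458e-03],
       [ 2.16249200e-03, -1.05500384e-04, -9.99997656e-01]]), 'wrist_force': array([ 0.10981972, -0.02815494, -0.28878383]), 'moment': array([0.02934286, 0.03365669, 0.02001144]), 'gripper_width': 0.9982439578350185}
scene [[0.743, 0.439, -0.506, 1.182], [0.67, -0.495, 0.554, -0.659], [-0.007, -0.75, -0.662, 0.946], [0.0, 0.0, 0.0, 1.0]] 487.3779463776767 -0.1717394122804188
side [[0.774, -0.468, 0.427, 0.117], [-0.634, -0.572, 0.521, -0.445], [0.0, -0.673, -0.739, 0.814], [0.0, 0.0, 0.0, 1.0]] 362.2854238433779 0.01648507523723114
wrist [[-0.22, -0.94, -0.261, 0.206], [-0.976, 0.212, 0.057, 0.594], [0.002, 0.267, -0.964, 0.383], [0.0, 0.0, 0.0, 1.0]] 324.1790007406828 0.02664836644008326
```

View pics/scene0.png

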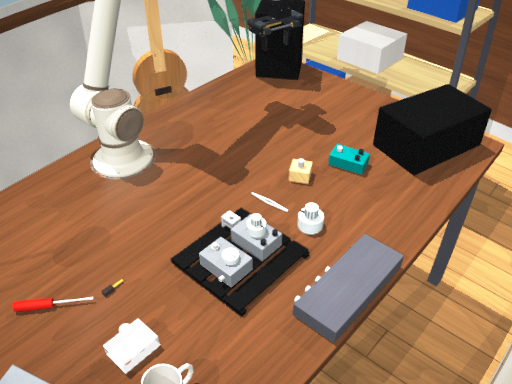

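View pics/side0.png

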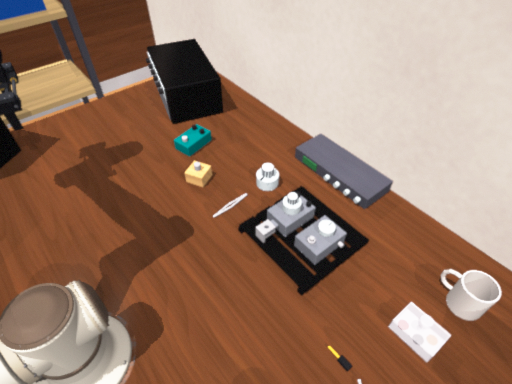

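View pics/wrist0.png

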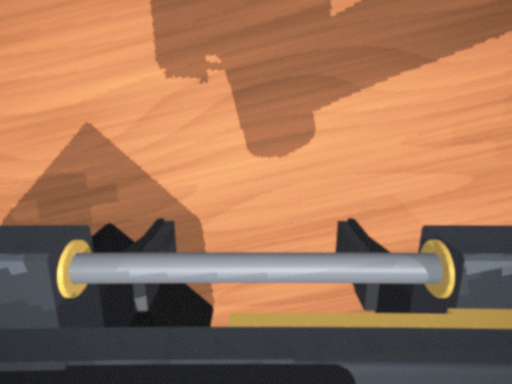

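Candidates in the scene view:
- **Caps:** the one on the forked pedal (256,222), a bigger loose one on the bench (311,219), and the plain pedal's single-step knob (232,255). The one on the forked pedal fits, because it has the fork at (232,218) and a stepped grip.
- **Pin and holder:** the wooden block at (300,171).

I'll enlarge these and measure them.

```bash
python3 - <<'E'
from h import *
a=load('scene0');b=load('side0')
i1=a['pixels'][140:310,160:400]; i2=b['pixels'][120:290,160:400]
o=np.vstack([cv2.resize(i,None,fx=1.76*1.0,fy=1.76,interpolation=cv2.INTER_CUBIC) for i in (i1,i2)])
o=np.hstack([cv2.resize(i1[:, :170],(400,400),interpolation=3),cv2.resize(i2[30:150,30:150],(400,400),interpolation=3)])
cv2.imwrite('pics/crop0.png',o[:,:,::-1])
for n,c in (('scene',a),('side',b)):
    Q=cloud(c)
    pts={'scene':dict(grip=(256,216),holder=(300,165),forktop=(232,216),loosecap=(311,208),pedtop=(245,240),board=(195,262),bench=(200,200)),
         'side':dict(grip=(292,196),holder=(199,166),forktop=(265,230),loosecap=(267,168),pedtop=(300,222),board=(255,230),bench=(330,320))}[n]
    for k,(u,v) in pts.items(): print(n,k,Q[v,u].round(4))
E
```

```text
scene grip [ 0.5946 -0.0059  0.1133]
scene holder [0.4977 0.3022 0.0467]
scene forktop [ 0.5048 -0.0016  0.0538]
scene loosecap [0.6519 0.1499 0.0682]
scene pedtop [ 0.5941 -0.047   0.059 ]
scene board [ 5.122e-01 -1.496e-01  1.000e-04]
scene bench [ 0.3459  0.025  -0.0005]
side grip [ 0.5913 -0.0111  0.1151]
side holder [0.4983 0.3005 0.052 ]
side forktop [ 0.4973 -0.0149  0.0514]
side loosecap [0.6434 0.1491 0.0674]
side pedtop [ 0.5931 -0.0486  0.0412]
side board [0.4944 0.0232 0.0145]
side bench [ 0.4739 -0.278  -0.0043]
```

View pics/crop0.png

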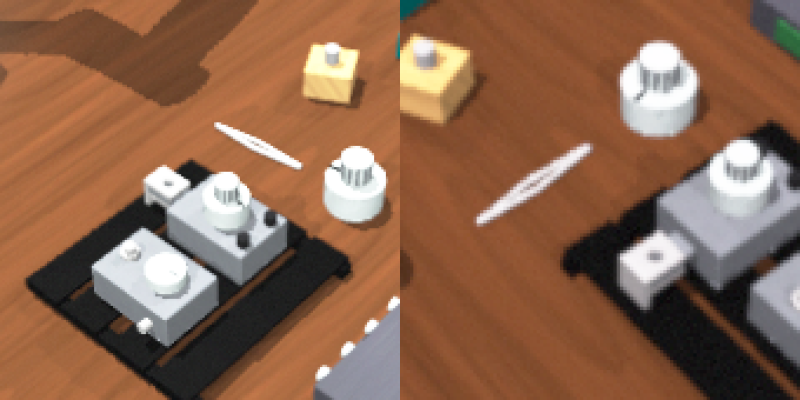

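The enlarged crop confirms it. The stepped cap with its ridge on the forked pedal is the smaller one, and the loose one on the bench is bigger. The pin sits in the wooden block. Next I'll refine the positions from the point clouds.

```bash
python3 - <<'E'
from h import *
for n in ('scene0','side0'):
    Q=cloud(load(n)); x,y,z=Q[...,0],Q[...,1],Q[...,2]
    def st(nm,m):
        P=Q[m]; 
        if len(P)<3: print(n,nm,len(P));return
        print(n,nm,len(P),'mid',((P.max(0)+P.min(0))/2).round(4),'mean',P.mean(0).round(4),'ext',np.ptp(P,axis=0).round(3))
    near=lambda a,b,r:np.hypot(x-a,y-b)<r
    st('griptop',near(.593,-.007,.03)&(z>.109))
    st('captop',near(.593,-.007,.04)&(z>.088)&(z<.098))
    st('holdertop',near(.5,.3,.06)&(z>.034)&(z<.046))
    st('pintop',near(.5,.3,.06)&(z>.055))
    st('fork',near(.5,-.01,.032)&(z>.051)&(z<.062))
    m=near(.58,-.01,.12)&(z>.060)&(z<.072)&(y>-.06)
    st('pedtop',m)
    P=Q[m][:,:2].astype(np.float32)
    print(cv2.minAreaRect(P))
    m=near(.5,-.01,.04)&(z>.052)&(z<.062); print('forkrect',cv2.minAreaRect(Q[m][:,:2].astype(np.float32)))
E
```

```text
scene0 griptop 79 mid [ 0.5981 -0.0081  0.1145] mean [ 0.5981 -0.0094  0.1147] ext [0.026 0.024 0.011]
scene0 captop 153 mid [ 0.5965 -0.0078  0.0925] mean [ 0.602  -0.0143  0.0931] ext [0.051 0.051 0.009]
scene0 holdertop 233 mid [0.4978 0.3075 0.0399] mean [0.5007 0.3024 0.0403] ext [0.077 0.079 0.012]
scene0 pintop 33 mid [0.4969 0.3078 0.0608] mean [0.4978 0.306  0.061 ] ext [0.019 0.02  0.012]
scene0 fork 155 mid [ 0.5053 -0.0072  0.0557] mean [ 0.5064 -0.0081  0.0557] ext [0.049 0.036 0.009]
scene0 pedtop 613 mid [ 0.579  -0.0089  0.0659] mean [ 0.6039 -0.0184  0.065 ] ext [0.152 0.081 0.012]
((0.5790311098098755, -0.008873146027326584), (0.15177327394485474, 0.08062099665403366), 0.09260223805904388)
forkrect ((0.5055045485496521, -0.007209053263068199), (0.03559182956814766, 0.04460254684090614), 89.9272232055664)
side0 griptop 67 mid [ 0.5938 -0.0082  0.1128] mean [ 0.5935 -0.0084  0.1126] ext [0.025 0.025 0.007]
side0 captop 143 mid [ 0.5936 -0.0083  0.0924] mean [ 0.5894 -0.0137  0.0909] ext [0.05  0.051 0.008]
side0 holdertop 241 mid [0.4943 0.3076 0.04  ] mean [0.4923 0.3036 0.0384] ext [0.082 0.08  0.012]
side0 pintop 27 mid [0.4948 0.3073 0.059 ] mean [0.4936 0.3064 0.0593] ext [0.02  0.02  0.008]
side0 fork 127 mid [ 0.5028 -0.0088  0.0537] mean [ 0.5023 -0.0086  0.0528] ext [0.044 0.033 0.005]
side0 pedtop 545 mid [ 0.5937 -0.0085  0.066 ] mean [ 0.5816 -0.0158  0.0628] ext [0.111 0.081 0.012]
((0.5936042666435242, -0.008453849703073502), (0.08092525601387024, 0.11070868372917175), 89.43023681640625)
forkrect ((0.5108397603034973, -0.00936364196240902), (0.03203359246253967, 0.056705113500356674), 88.02940368652344)
```

```bash
python3 -m crank '[[0.022,-0.034,0,0],[0.022,-0.034,0,0],[0.022,-0.034,0,0],[0.022,-0.034,0,0],[0.022,-0.034,0,0]]' 0.05; python3 -m crank '[[0.022,-0.034,0,0],[0.022,-0.034,0,0],[0.022,-0.034,0,0],[0.022,-0.034,0,0],[0.022,-0.034,0,0]]' 0.05
```

```text
time_s: 0.57
tcp_pos: [0.2799, 0.4633, 0.2223]
ee_rot: [[-0.219, -0.976, -0.0], [-0.976, 0.219, -0.001], [0.001, 0.0, -1.0]]
wrist_force: [1.2, 0.4, 0.4]
gripper_width: 0.707
time_s: 0.98
tcp_pos: [0.4216, 0.3185, 0.2225]
ee_rot: [[-0.22, -0.976, -0.0], [-0.976, 0.22, 0.0], [0.0, 0.0, -1.0]]
wrist_force: [0.3, 1.1, 0.5]
gripper_width: 0.575
```

```bash
python3 -m crank '[[0.0,0,0.02,-0.111],[0.0,0,0.02,-0.111],[0,0,0,0]]' 0.05; python3 - <<'E'
from h import *
c=grab('wrist','w1'); Q=cloud(c); x,y,z=Q[...,0],Q[...,1],Q[...,2]
print(sense()['tcp_pos'])
m=(z>.055)&(np.hypot(x-.496,y-.307)<.03); P=Q[m]; print(len(P),((P.max(0)+P.min(0))/2),P.mean(0),np.ptp(P,axis=0))
print(np.median(P[:,2]))
(cx,r)=cv2.minEnclosingCircle(P[P[:,2]>np.median(P[:,2])-.002][:,:2].astype(np.float32)); print(cx,r)
E
```

```text
time_s: 1.23
tcp_pos: [0.4193, 0.3174, 0.1786]
ee_rot: [[-0.001, -1.0, -0.006], [-1.0, 0.001, -0.006], [0.006, 0.006, -1.0]]
wrist_force: [-0.2, -0.5, -0.1]
gripper_width: 0.577
[0.41998809 0.31864503 0.18065044]
460 [0.4945354  0.30943659 0.06139545] [0.4945011  0.30940386 0.06167963] [0.01889958 0.01900406 0.00520162]
0.0616870538963305
(0.4944932758808136, 0.3093687891960144) 0.009836181066930294
```

View pics/w1.png

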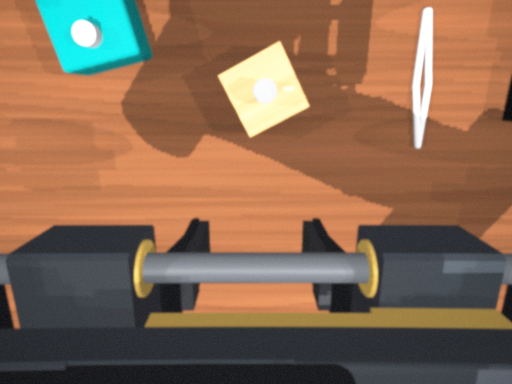

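```bash
python3 - <<'E'
from h import *
Q=cloud(load('w1'))
for u,v in [(147,50),(75,70),(110,60),(85,32),(428,10),(418,145)]: print(u,v,Q[v,u].round(3))
Q=cloud(load('side0')); print(Q[142,208].round(3))
E
```

```text
147 50 [0.53  0.416 0.016]
75 70 [0.511 0.472 0.04 ]
110 60 [0.519 0.441 0.04 ]
85 32 [0.538 0.452 0.055]
428 10 [0.565 0.158 0.006]
418 145 [0.441 0.149 0.006]
[ 0.618  0.437 -0.002]
```

```bash
python3 -m crank '[[0.009,-0.037,0.015,0],[0,-0.037,0.030,0],[0,0,0.030,0],[0,0,0.020,0],[0,0,0,0]]' 0.036
```

```text
time_s: 1.7
tcp_pos: [0.4882, 0.3098, 0.0875]
ee_rot: [[-0.003, -1.0, -0.006], [-1.0, 0.003, -0.006], [0.006, 0.006, -1.0]]
wrist_force: [-0.0, -0.6, 0.1]
gripper_width: 0.42
```

```bash
python3 -m crank '[[0,0,0,0],[0,0,0,0]]'; python3 - <<'E'
from h import *
s=sense();print(s['tcp_pos'],s['ee_rot'].round(4))
c=grab('wrist','w2'); Q=cloud(c); x,y,z=Q[...,0],Q[...,1],Q[...,2]
m=(z>.055)&(np.hypot(x-.495,y-.309)<.02)&(z<.07); P=Q[m]; print(len(P),((P.max(0)+P.min(0))/2),P.mean(0),np.ptp(P,axis=0))
E
```

```text
time_s: 1.87
tcp_pos: [0.491, 0.3128, 0.0935]
ee_rot: [[0.001, -1.0, 0.003], [-1.0, -0.001, 0.002], [-0.002, -0.003, -1.0]]
wrist_force: [-0.2, 0.4, -0.1]
gripper_width: 0.417
[0.49102444 0.31278975 0.09353315] [[ 9.0e-04 -1.0e+00  3.1e-03]
 [-1.0e+00 -8.0e-04  2.2e-03]
 [-2.1e-03 -3.1e-03 -1.0e+00]]
775 [0.49425973 0.30934713 0.05923081] [0.49497529 0.30934522 0.06140961] [0.01976157 0.01974161 0.00841577]
```

View pics/w2.png

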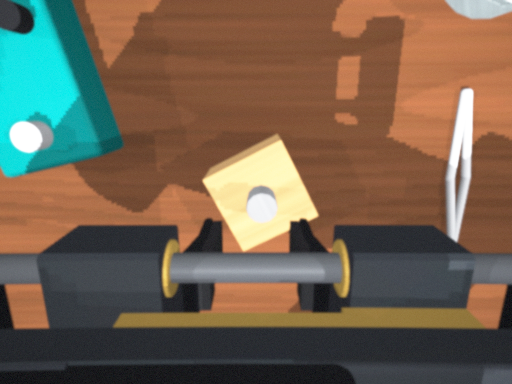

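```bash
for i in 1 2 3; do python3 -m crank '[[0,0,0,0]]'; done | grep -E 'tcp|force'
```

```text
tcp_pos: [0.4908, 0.3126, 0.0937]
wrist_force: [0.0, 0.3, 0.3]
tcp_pos: [0.4905, 0.3122, 0.0931]
wrist_force: [0.8, 0.0, 0.4]
tcp_pos: [0.4903, 0.3118, 0.0926]
wrist_force: [0.0, 1.0, 1.0]
```

```bash
python3 -m crank '[[0.002,-0.005,0,0],[0,0,0.016,0],[0,0,0.016,0],[0,0,0,0],[0,0,0,0]]'; python3 -m crank '[[0,0,0.01,0],[0,0,0,0],[0,0,0,0],[0,0,0,0]]'
```

```text
time_s: 2.58
tcp_pos: [0.4951, 0.3087, 0.0589]
ee_rot: [[0.0, -1.0, -0.001], [-1.0, -0.0, -0.002], [0.002, 0.001, -1.0]]
wrist_force: [-0.3, 1.1, 0.4]
gripper_width: 0.416
time_s: 2.92
tcp_pos: [0.4953, 0.3095, 0.0497]
ee_rot: [[0.0, -1.0, 0.001], [-1.0, -0.0, 0.0], [-0.0, -0.001, -1.0]]
wrist_force: [0.9, -0.4, 0.3]
gripper_width: 0.415
```

```bash
python3 -m crank '[[0,0,0.006,0],[0,0,0,0],[0,0,0,0],[0,0,0,0],[0,0,0,0]]'; python3 -m crank '[[0,0,0,0],[0,0,0,0],[0,0,0,0],[0,0,0,0]]' 0.0;python3 -m crank '[[0,0,0,0],[0,0,0,0],[0,0,0,0]]'
```

```text
time_s: 3.33
tcp_pos: [0.4952, 0.3094, 0.0434]
ee_rot: [[0.0, -1.0, 0.0], [-1.0, -0.0, 0.0], [-0.0, -0.0, -1.0]]
wrist_force: [-0.4, 0.5, -0.1]
gripper_width: 0.415
time_s: 3.67
tcp_pos: [0.4951, 0.3093, 0.0434]
ee_rot: [[0.0, -1.0, 0.0], [-1.0, -0.0, 0.0], [-0.0, -0.0, -1.0]]
wrist_force: [-1.1, 0.5, 0.4]
gripper_width: 0.217
time_s: 3.92
tcp_pos: [0.4951, 0.3093, 0.0434]
ee_rot: [[0.0, -1.0, 0.0], [-1.0, -0.0, 0.0], [-0.0, -0.0, -1.0]]
wrist_force: [-0.1, 0.2, -0.1]
gripper_width: 0.222
```

```bash
python3 -m crank '[[0,0,-0.01,0],[0,0,-0.02,0],[0,0,-0.03,0],[0,0,-0.03,0],[0,0,-0.01,0]]'; python3 -m crank '[[0.02,0.008,0,0],[0.035,0.008,0,0],[0.035,0.008,0,0],[0.035,0.008,0,0],[0.035,0.008,0,0]]';python3 -m crank '[[0.035,0.008,0,0],[0.035,0.008,0,0],[0.035,0.008,0,0],[0.035,0,0,0],[0.017,0,0,0]]';python3 -m crank '[[0,0,0,0],[0,0,0,0],[0,0,0,0],[0,0,0,0],[0,0,0,0]]'; python3 - <<'E'
from h import *
s=sense();print(s['tcp_pos'],s['ee_rot'].round(4))
c=grab('wrist','w3')
E
```

```text
time_s: 4.33
tcp_pos: [0.4972, 0.3109, 0.1487]
ee_rot: [[0.001, -1.0, 0.007], [-1.0, -0.001, 0.005], [-0.005, -0.007, -1.0]]
wrist_force: [0.5, 0.4, -0.1]
gripper_width: 0.219
time_s: 4.75
tcp_pos: [0.4541, 0.1478, 0.1433]
ee_rot: [[0.001, -1.0, -0.0], [-1.0, -0.001, -0.0], [0.0, 0.0, -1.0]]
wrist_force: [0.2, 0.9, -0.9]
gripper_width: 0.218
time_s: 5.17
tcp_pos: [0.4295, -0.0105, 0.1434]
ee_rot: [[-0.002, -1.0, -0.001], [-1.0, 0.002, -0.0], [0.0, 0.001, -1.0]]
wrist_force: [0.1, 1.1, -1.3]
gripper_width: 0.217
time_s: 5.58
tcp_pos: [0.4313, -0.0069, 0.1433]
ee_rot: [[0.002, -1.0, -0.0], [-1.0, -0.002, 0.0], [-0.0, 0.0, -1.0]]
wrist_force: [0.8, -0.7, -1.2]
gripper_width: 0.22
[ 0.43132246 -0.00688121  0.14328013] [[ 1.7e-03 -1.0e+00 -0.0e+00]
 [-1.0e+00 -1.7e-03  1.0e-04]
 [-1.0e-04  0.0e+00 -1.0e+00]]
```

View pics/w3.png

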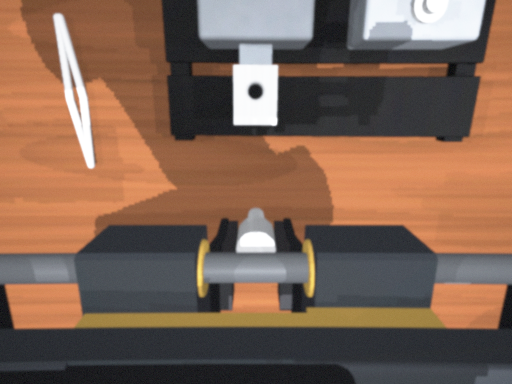

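```bash
cat >> h.py <<'E'
def ray_at_z(c,u,v,z):
    K=np.array([[c['fx'],0,c['cx']],[0,c['fy'],c['cy']],[0,0,1]],float)
    p=cv2.undistortPoints(np.array([[[u,v]]],float),K,np.array([float(c['k1']),0,0,0,0])).ravel()
    W=c['W'];d=W[:3,:3]@np.array([p[0],p[1],1]);o=W[:3,3]
    return o+d*(z-o[2])/d[2]
def hole(c,r0,r1,c0,c1,z):
    g=cv2.cvtColor(c['pixels'],cv2.COLOR_RGB2GRAY)[r0:r1,c0:c1]
    m=(g<90).astype(np.uint8)
    n,l,s,ce=cv2.connectedComponentsWithStats(m)
    for i in range(1,n):
        u,v=ce[i]+[c0,r0]; print('blob',s[i][4],s[i][2:4],u,v,ray_at_z(c,u,v,z))
E
python3 - <<'E'
from h import *
c=load('w3'); hole(c,72,115,238,273,.056)
Q=cloud(c); P=Q[70:120,238:273].reshape(-1,3); print(np.nanmedian(P,axis=0))
M=Q[...,2]; m=np.zeros_like(M,bool); m[60:135,220:290]=True; m&=(M>.052)&(M<.060)
m2=m.copy();m2[:66]=False
print(Q[m2].min(0),Q[m2].max(0),cv2.minAreaRect(Q[m2][:,:2].astype(np.float32)))
# pin points
m=(M>.09)&(M<.16); m[:200]=False; m[255:]=False; m[:,:238]=False;m[:,276:]=False
P=Q[m]; print('pin',len(P),P.min(0),P.max(0))
for v in (211,214,218,222,228,235,245): print(v,Q[v,256].round(4))
E
```

```text
blob 142 [13 13] 254.95774647887325 91.02112676056338 [ 0.50611758 -0.00608692  0.056     ]
[ 0.50352056 -0.00610139  0.05548139]
[ 0.48289184 -0.02204911  0.05283474] [0.52345515 0.00983775 0.05756088] ((0.50316321849823, -0.006122501567006111), (0.040556035935878754, 0.03188428655266762), 0.05510984733700752)
pin 637 [ 0.43081921 -0.01715445  0.11240759] [0.44060604 0.00270596 0.15993043]
211 [ 0.4351 -0.007   0.1187]
214 [ 0.4351 -0.007   0.124 ]
218 [ 0.44   -0.0069  0.1435]
222 [ 0.44   -0.0069  0.1491]
228 [ 0.4398 -0.0069  0.1566]
235 [ 0.4382 -0.0069  0.1614]
245 [ 0.4329 -0.0069  0.1612]
```

```bash
python3 -m crank '[[-0.001,-0.038,0,0],[0,-0.038,0,0],[0,0,0.02,0],[0,0,0.018,0],[0,0,0,0]]';python3 -m crank '[[0,0,0,0],[0,0,0,0],[0,0,0,0],[0,0,0,0],[0,0,0,0]]'; python3 - <<'E'
from h import *
s=sense();print(s['tcp_pos'],s['ee_rot'].round(4))
c=grab('wrist','w4');a=grab('scene','s4');b=grab('side','d4')
o=np.hstack([cv2.resize(c['pixels'][150:270,196:316],(400,400),interpolation=3),cv2.resize(b['pixels'][190:250,235:295],(400,400),interpolation=3)])
cv2.imwrite('pics/crop4.png',o[:,:,::-1])
Q=cloud(c)
for v in range(200,246,3): print(v,Q[v,256].round(4))
E
```

```text
time_s: 6.05
tcp_pos: [0.5048, -0.0066, 0.1016]
ee_rot: [[-0.0, -1.0, -0.008], [-1.0, 0.0, -0.001], [0.001, 0.008, -1.0]]
wrist_force: [-0.5, -0.5, -0.8]
gripper_width: 0.223
time_s: 6.47
tcp_pos: [0.5075, -0.0065, 0.1063]
ee_rot: [[0.001, -1.0, 0.002], [-1.0, -0.001, 0.0], [-0.0, -0.002, -1.0]]
wrist_force: [-0.5, -0.7, -1.1]
gripper_width: 0.223
[ 0.50753695 -0.0065267   0.10633869] [[ 5.0e-04 -1.0e+00  1.9e-03]
 [-1.0e+00 -5.0e-04  5.0e-04]
 [-5.0e-04 -1.9e-03 -1.0e+00]]
200 [ 0.4988 -0.0067  0.0203]
203 [ 0.4961 -0.0067  0.02  ]
206 [ 0.5    -0.0067  0.0389]
209 [ 0.5109 -0.0066  0.0769]
212 [ 0.5111 -0.0066  0.0829]
215 [ 0.511  -0.0066  0.088 ]
218 [ 0.5163 -0.0066  0.1068]
221 [ 0.516  -0.0066  0.1103]
224 [ 0.5159 -0.0066  0.1141]
227 [ 0.5163 -0.0066  0.1191]
230 [ 0.5161 -0.0066  0.1225]
233 [ 0.5154 -0.0066  0.1244]
236 [ 0.5139 -0.0066  0.1246]
239 [ 0.5124 -0.0066  0.1248]
242 [ 0.5109 -0.0066  0.1248]
245 [ 0.5091 -0.0066  0.1243]
```

View pics/crop4.png

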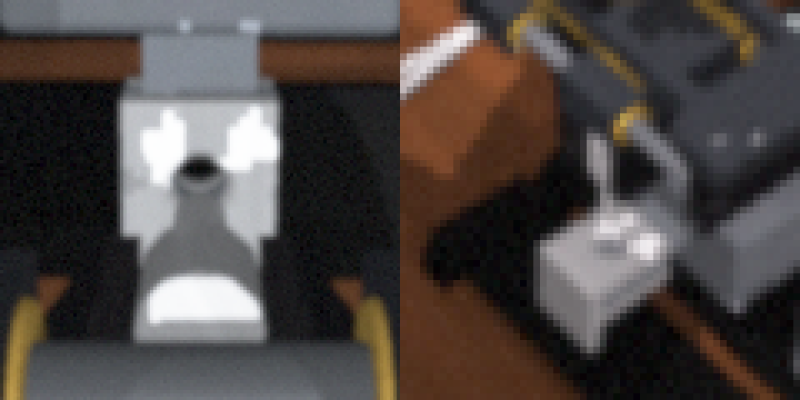

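View pics/w4.png

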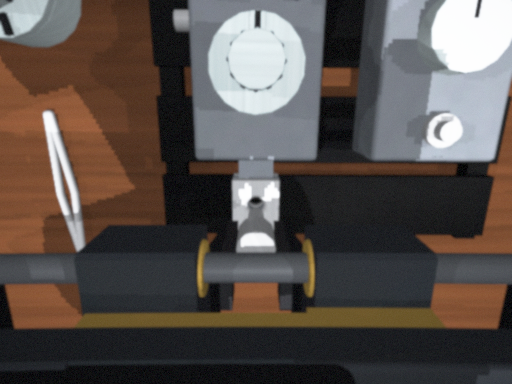

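```bash
python3 - <<'E'
from h import *
c=load('w4')
for v in (177.5,196,197,197.5,221): print(v,ray_at_z(c,256,v,.056).round(4))
for u in (231.5,249,264.,279.5): print(u,ray_at_z(c,u,200,.056).round(4))
g=cv2.cvtColor(c['pixels'],cv2.COLOR_RGB2GRAY)
print(g[170:226:1,256]); print(g[200,240:275]);print(g[190,228:284]);print(g[210,240:275])
E
```

```text
177.5 [ 0.5261 -0.0066  0.056 ]
196 [ 0.513  -0.0066  0.056 ]
197 [ 0.5123 -0.0066  0.056 ]
197.5 [ 0.5119 -0.0066  0.056 ]
221 [ 0.4947 -0.0067  0.056 ]
231.5 [0.5101 0.0102 0.056 ]
249 [ 0.5101 -0.0018  0.056 ]
264.0 [ 0.5102 -0.0121  0.056 ]
279.5 [ 0.5102 -0.0228  0.056 ]
[140 138 139 134 138 136 129 124 117 125 153 181 188 191 191 190 190 188
 189 191 191 190 190 188 183 165 130  84  40  22  11  17  32  56  89 115
 124 118 105 107 108 107 109 108 110 106 103 102 104 104 102 104 102 101
 101 102]
[203 231 251 253 253 252 249 238 206 150  92  48  16  13  18   8  11  13
  16  32  54  99 150 198 228 241 244 244 244 244 237 217 194 192 190]
[ 14  20  35  75 134 176 190 194 195 201 226 247 252 253 252 252 252 253
 254 254 254 254 251 230 198 192 192 191 191 191 190 192 191 195 190 198
 228 251 253 254 254 254 254 253 253 253 253 253 251 235 193 132  64  28
   8  18]
[193 194 193 192 187 186 182 174 160 134 116 108 107 107 107 109 108 105
 107 108 111 119 138 157 171 184 187 190 192 192 191 191 191 189 192]
```

```bash
python3 -m crank '[[0,-0.0005,0.008,0],[0,0,0.008,0],[0,0,0.004,0],[0,0,0,0],[0,0,0,0]]';python3 -m crank '[[0,0,0.004,0],[0,0,0.003,0],[0,0,0,0],[0,0,0,0]]'
```

```text
time_s: 7.03
tcp_pos: [0.5073, -0.0069, 0.0846]
ee_rot: [[0.0, -1.0, -0.002], [-1.0, -0.0, -0.001], [0.001, 0.002, -1.0]]
wrist_force: [-0.4, 0.2, -1.2]
gripper_width: 0.217
time_s: 7.37
tcp_pos: [0.5076, -0.0067, 0.0781]
ee_rot: [[0.0, -1.0, -0.0], [-1.0, -0.0, -0.0], [0.0, 0.0, -1.0]]
wrist_force: [0.9, -0.9, -0.8]
gripper_width: 0.218
```

```bash
python3 -m crank '[[0,0,0.004,0],[0,0,0.004,0],[0,0,0.004,0],[0,0,0,0],[0,0,0,0]]';python3 -m crank '[[0,0,0.003,0],[0,0,0.002,0],[0,0,0,0],[0,0,0,0]]'
```

```text
time_s: 7.78
tcp_pos: [0.5074, -0.0068, 0.0659]
ee_rot: [[0.0, -1.0, -0.001], [-1.0, -0.0, -0.0], [0.0, 0.001, -1.0]]
wrist_force: [-0.2, 0.3, -0.8]
gripper_width: 0.22
time_s: 8.12
tcp_pos: [0.5076, -0.0067, 0.0612]
ee_rot: [[0.0, -1.0, -0.0], [-1.0, -0.0, -0.0], [0.0, 0.0, -1.0]]
wrist_force: [0.0, -0.4, -1.2]
gripper_width: 0.221
```

```bash
python3 -m crank '[[0,0,0.0015,0],[0,0,0,0],[0,0,0,0]]';python3 -m crank '[[0,0,0.0005,0],[0,0,0,0],[0,0,0,0]]'
```

```text
time_s: 8.37
tcp_pos: [0.5076, -0.0067, 0.0598]
ee_rot: [[0.0, -1.0, -0.0], [-1.0, -0.0, -0.0], [0.0, 0.0, -1.0]]
wrist_force: [-0.2, 0.6, -0.9]
gripper_width: 0.223
time_s: 8.62
tcp_pos: [0.5078, -0.0067, 0.0594]
ee_rot: [[0.0, -1.0, 0.0], [-1.0, -0.0, 0.0], [-0.0, -0.0, -1.0]]
wrist_force: [0.6, -0.5, -0.7]
gripper_width: 0.216
```

```bash
python3 -m crank '[[0,0,0.0007,0],[0,0,0,0],[0,0,0,0]]' | grep -E 'tcp|force';python3 -m crank '[[0,0,0.0007,0],[0,0,0,0],[0,0,0,0]]'| grep -E 'tcp|force'
```

```text
tcp_pos: [0.5078, -0.0067, 0.0593]
wrist_force: [-1.3, 1.2, 5.7]
tcp_pos: [0.5078, -0.0067, 0.0593]
wrist_force: [-4.0, 2.1, 9.8]
```

```bash
python3 -m crank '[[0,0,0.001,0],[0,0,0,0]]' | grep -E 'tcp|force';python3 -m crank '[[0,0,-0.0015,0],[0,0,0,0],[0,0,0,0],[0,0,0,0]]' 0.036; python3 -m crank '[[0,0,-0.02,0],[0,0,-0.03,0],[0,0,-0.035,0],[0,0.035,0,0],[0,0.035,0,0]]'; python3 -m crank '[[0,0,0,0],[0,0,0,0],[0,0,0,0],[0,0,0,0],[0,0,0,0]]'; python3 - <<'E'
from h import *
c=grab('wrist','w5');b=grab('side','d5')
Q=cloud(c);x,y,z=Q[...,0],Q[...,1],Q[...,2]
m=(np.hypot(x-.507,y+.0065)<.016)&(z>.070)&(z<.09);P=Q[m];print(len(P),P.mean(0),np.ptp(P,axis=0),np.median(P[:,2]))
m=(np.hypot(x-.507,y+.0065)<.03)&(z>.050)&(z<.060);print(np.median(Q[m][:,2]))
m=(z>.109)&(np.hypot(x-.595,y+.006)<.03);P=Q[m]; print('grip',len(P),P.mean(0),P.min(0),P.max(0))
E
```

```text
tcp_pos: [0.5079, -0.0067, 0.0592]
wrist_force: [-6.0, 0.8, 16.7]
time_s: 9.62
tcp_pos: [0.5076, -0.0068, 0.0581]
ee_rot: [[0.0, -1.0, -0.0], [-1.0, -0.0, -0.0], [0.0, 0.0, -1.0]]
wrist_force: [-0.2, 0.2, 0.0]
gripper_width: 0.391
time_s: 10.03
tcp_pos: [0.4395, -0.0061, 0.1449]
ee_rot: [[-0.001, -1.0, 0.005], [-1.0, 0.001, 0.002], [-0.002, -0.005, -1.0]]
wrist_force: [-1.0, 0.7, -0.5]
gripper_width: 0.41
time_s: 10.45
tcp_pos: [0.4386, -0.0066, 0.1432]
ee_rot: [[0.0, -1.0, -0.0], [-1.0, -0.0, -0.0], [0.0, 0.0, -1.0]]
wrist_force: [-0.2, 0.2, -0.5]
gripper_width: 0.417
668 [ 0.5072375  -0.0063856   0.07760963] [0.01960196 0.01972196 0.00365413] 0.07764228344791592
0.05566184932928728<stdin>:6: RuntimeWarning: Mean of empty slice.
  ret = um.true_divide(
Traceback (most recent call last):
ValueError: zero-size array to reduction operation minimum which has no identity
```

View pics/w5.png

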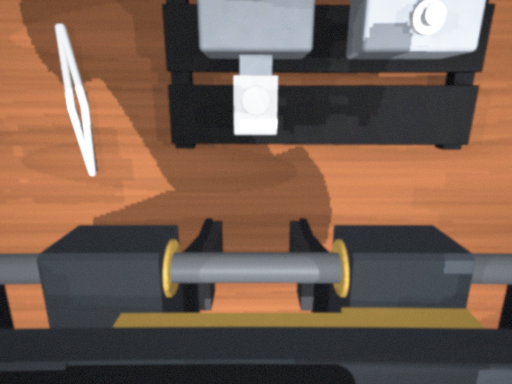

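The wrist view shows the head in the fork at (256,97). Its top is at z 77.6 mm and the plate at 55.7 mm, a 22 mm difference, so the pin is seated and released. Next is the cap.

```bash
python3 -m crank '[[0,-0.01,-0.035,0],[0,-0.03,-0.01,0],[0,-0.03,0,0],[0,-0.01,0,0],[0,0,0,0]]' 0.05; python3 -m crank '[[0,0,0,0.105],[0,0,0,0.105],[0,0,0,0.105],[0,0,0,0.105],[0,0,0,0.105]]'; python3 -m crank '[[0,0,0,0],[0,0,0,0],[0,0,0,0],[0,0,0,0],[0,0,0,0]]'; python3 - <<'E'
from h import *
print(sense()['joints'].round(1),sense()['tcp_pos'])
c=grab('wrist','w6')
Q=cloud(c);x,y,z=Q[...,0],Q[...,1],Q[...,2]
for lo,hi,nm in ((.109,.12,'grip'),(.088,.0965,'cap')):
    m=(z>lo)&(z<hi)&(np.hypot(x-.595,y+.007)<.04);P=Q[m]
    if len(P)>5: print(nm,len(P),P.mean(0),P.min(0),P.max(0),np.median(P[:,2]),cv2.minEnclosingCircle(P[:,:2].astype(np.float32)))
E
```

```text
time_s: 10.97
tcp_pos: [0.5199, -0.0066, 0.1875]
ee_rot: [[-0.001, -1.0, -0.0], [-1.0, 0.001, -0.0], [0.0, 0.0, -1.0]]
wrist_force: [-0.2, -0.4, -0.8]
gripper_width: 0.566
time_s: 11.38
tcp_pos: [0.5163, -0.0069, 0.1876]
ee_rot: [[-0.506, -0.863, -0.002], [-0.863, 0.506, -0.0], [0.001, 0.002, -1.0]]
wrist_force: [-0.1, 0.1, 0.1]
gripper_width: 0.571
time_s: 11.8
tcp_pos: [0.5175, -0.0067, 0.1883]
ee_rot: [[-0.5, -0.866, -0.0], [-0.866, 0.5, -0.0], [0.0, 0.0, -1.0]]
wrist_force: [-0.4, -0.0, 0.6]
gripper_width: 0.571
[ 17.2  13.3 -17.5  -0.  -59.3  42.7] [ 0.51750463 -0.00671274  0.18832653]
grip 1110 [ 0.59424953 -0.0071102   0.11448767] [ 0.58085575 -0.02024327  0.10916466] [0.60752955 0.00672165 0.11649491] 0.11457626267478511 ((0.5943953394889832, -0.006755426991730928), 0.013611276634037495)
cap 2169 [ 0.59435677 -0.00865065  0.09269251] [ 0.56979132 -0.03132665  0.08947461] [0.61880735 0.01759761 0.09649248] 0.09267699990116018 ((0.5943970680236816, -0.006657753139734268), 0.024948950856924057)
```

View pics/w6.png

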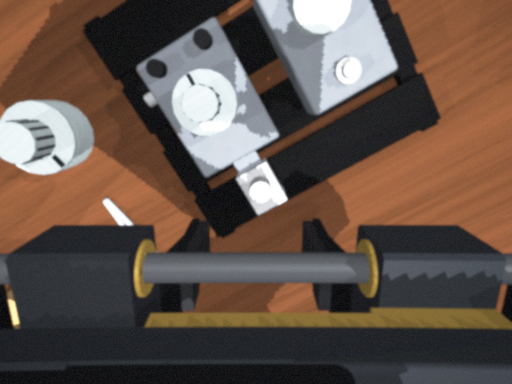

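```bash
python3 -m crank '[[-0.0145,-0.025,0,0],[-0.0145,-0.025,0,0],[-0.0095,-0.0165,0.01,0],[0,0,0.02,0],[0,0,0,0]]'; python3 -m crank '[[0,0,0.02,0],[0,0,0.01,0],[0,0,0,0],[0,0,0,0],[0,0,0,0]]'; python3 - <<'E'
from h import *
c=grab('wrist','w7')
Q=cloud(c);x,y,z=Q[...,0],Q[...,1],Q[...,2]
for lo,hi,nm in ((.109,.12,'grip'),):
    m=(z>lo)&(z<hi)&(np.hypot(x-.595,y+.007)<.02);P=Q[m]
    if len(P)>5: print(nm,len(P),P.mean(0),P.min(0),P.max(0),np.median(P[:,2]),cv2.minEnclosingCircle(P[:,:2].astype(np.float32)))
E
```

```text
time_s: 12.27
tcp_pos: [0.5927, -0.0069, 0.1541]
ee_rot: [[-0.502, -0.865, -0.008], [-0.865, 0.502, -0.0], [0.004, 0.007, -1.0]]
wrist_force: [-1.1, -0.0, -1.1]
gripper_width: 0.577
time_s: 12.68
tcp_pos: [0.595, -0.0067, 0.1296]
ee_rot: [[-0.501, -0.866, 0.002], [-0.866, 0.501, -0.0], [-0.001, -0.002, -1.0]]
wrist_force: [-0.3, 0.0, -0.1]
gripper_width: 0.576
grip 1514 [ 0.59504135 -0.00710786  0.11451059] [ 0.5800707  -0.01999874  0.10900184] [0.60752603 0.00697985 0.1166838 ] 0.1147065754117422 ((0.5938794016838074, -0.006742596626281738), 0.013934998773038387)
```

View pics/w7.png

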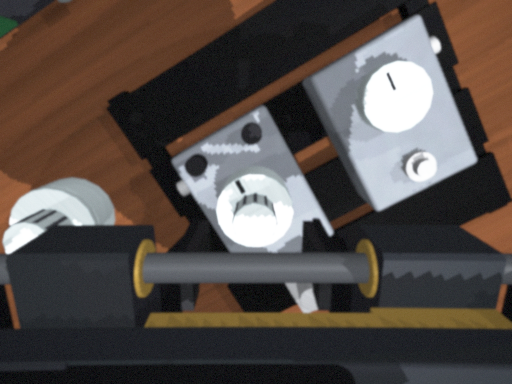

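```bash
python3 -m crank '[[0,0,0.015,0],[0,0,0.010,0],[0,0,0,0],[0,0,0,0],[0,0,0,0]]'; python3 -m crank '[[0,0,0.005,0],[0,0,0.001,0],[0,0,0,0],[0,0,0,0],[0,0,0,0]]'
```

```text
time_s: 13.15
tcp_pos: [0.595, -0.0067, 0.104]
ee_rot: [[-0.501, -0.866, 0.001], [-0.866, 0.501, -0.0], [-0.0, -0.001, -1.0]]
wrist_force: [1.2, -0.2, 0.5]
gripper_width: 0.574
time_s: 13.57
tcp_pos: [0.5946, -0.0067, 0.0975]
ee_rot: [[-0.501, -0.865, 0.0], [-0.865, 0.501, 0.0], [-0.0, -0.0, -1.0]]
wrist_force: [-0.1, 0.5, 0.1]
gripper_width: 0.573
```

```bash
python3 -m crank '[[0,0,0.0015,0],[0,0,0,0],[0,0,0,0],[0,0,0,0],[0,0,0,0]]' 0; python3 -m crank '[[0,0,0,0],[0,0,0,0],[0,0,0,0]]'; python3 -c "
from h import *
s=sense();print(s['moment'].round(3),s['joints'].round(2))"
```

```text
time_s: 13.98
tcp_pos: [0.5947, -0.0066, 0.0959]
ee_rot: [[-0.501, -0.865, 0.0], [-0.865, 0.501, 0.0], [-0.0, -0.0, -1.0]]
wrist_force: [0.4, 0.1, -0.1]
gripper_width: 0.29
time_s: 14.23
tcp_pos: [0.5947, -0.0066, 0.096]
ee_rot: [[-0.501, -0.865, 0.0], [-0.865, 0.501, 0.0], [-0.0, -0.0, -1.0]]
wrist_force: [-0.1, 0.0, -0.1]
gripper_width: 0.291
[ 0.123 -0.063 -0.039] [ 14.95  25.81 -13.41  -0.   -50.75  44.99]
```

```bash
python3 -m crank '[[0,0,0,-0.05],[0,0,0,-0.05],[0,0,0,0],[0,0,0,0]]'|grep -E 'rot|force'; python3 -c "
from h import *
s=sense();print(s['moment'].round(3),s['joints'].round(2))"; python3 -m crank '[[0,0,0,-0.03],[0,0,0,-0.02],[0,0,0,0],[0,0,0,0]]'|grep -E 'rot|force'; python3 -c "
from h import *
s=sense();print(s['moment'].round(3),s['joints'].round(2))"
```

```text
ee_rot: [[-0.413, -0.911, 0.001], [-0.911, 0.413, 0.0], [-0.001, -0.001, -1.0]]
wrist_force: [0.8, 1.1, -0.3]
[ 0.327 -0.344  0.047] [ 14.96  25.81 -13.4   -0.   -50.73  50.64]
ee_rot: [[-0.368, -0.93, 0.001], [-0.93, 0.368, 0.001], [-0.001, -0.001, -1.0]]
wrist_force: [2.0, 2.2, -0.8]
[ 0.856 -0.47  -0.487] [ 1.496e+01  2.581e+01 -1.339e+01 -4.000e-02 -5.073e+01  5.349e+01]
```

```bash
python3 -m crank '[[0,0,0,0.05],[0,0,0,0.05],[0,0,0,0.05],[0,0,0,0],[0,0,0,0]]'|grep -E 'rot|force'; python3 -c "
from h import *
s=sense();print(s['moment'].round(3),s['joints'].round(2))"; python3 -m crank '[[0,0,0,0.05],[0,0,0,0.05],[0,0,0,0.05],[0,0,0,0],[0,0,0,0]]'|grep -E 'rot|force'; python3 -c "
from h import *
s=sense();print(s['moment'].round(3),s['joints'].round(2))"
```

```text
ee_rot: [[-0.5, -0.866, -0.0], [-0.866, 0.5, -0.001], [0.001, 0.0, -1.0]]
wrist_force: [0.7, 0.4, 0.2]
[ 0.162 -0.195  0.031] [ 1.494e+01  2.580e+01 -1.344e+01  3.000e-02 -5.079e+01  4.506e+01]
ee_rot: [[-0.623, -0.782, -0.0], [-0.782, 0.623, -0.0], [0.0, -0.0, -1.0]]
wrist_force: [0.7, -0.6, -0.0]
[ 0.081 -0.219 -0.033] [ 1.494e+01  2.581e+01 -1.343e+01  2.000e-02 -5.078e+01  3.650e+01]
```

Counter-clockwise met a hard stop at about 6–8°, while clockwise turns freely. It's a left-hand thread, so I'll turn it on clockwise to about 59°.

```bash
python3 -m crank '[[0,0,0,0.09],[0,0,0,0.09],[0,0,0,0.09],[0,0,0,0.09],[0,0,0,0.09]]'|grep -E 'rot|force'; python3 -m crank '[[0,0,0,0.09],[0,0,0,0.09],[0,0,0,0.09],[0,0,0,0.09],[0,0,0,0.06]]'|grep -E 'rot|force'; python3 -m crank '[[0,0,0,0],[0,0,0,0],[0,0,0,0]]'; python3 - <<'E'
from h import *
s=sense();print(s['moment'].round(3),s['joints'].round(2))
c=grab('wrist','w8');a=grab('scene','s8');b=grab('side','d8')
o=np.hstack([cv2.resize(a['pixels'][195:265,215:285],(400,400),interpolation=3),cv2.resize(b['pixels'][175:245,255:325],(400,400),interpolation=3)])
cv2.imwrite('pics/crop8.png',o[:,:,::-1])
E
```

```text
ee_rot: [[-0.903, -0.429, 0.001], [-0.429, 0.903, 0.001], [-0.002, -0.0, -1.0]]
wrist_force: [1.7, 1.4, -0.1]
ee_rot: [[-1.0, -0.024, 0.002], [-0.024, 1.0, 0.001], [-0.002, 0.001, -1.0]]
wrist_force: [1.8, 1.6, -1.2]
time_s: 16.82
tcp_pos: [0.5954, -0.0064, 0.0961]
ee_rot: [[-1.0, -0.028, 0.002], [-0.028, 1.0, 0.001], [-0.002, 0.0, -1.0]]
wrist_force: [3.1, 0.7, -1.3]
gripper_width: 0.29
[ 0.702 -1.101 -0.014] [ 14.96  25.82 -13.37   0.   -50.68 -13.34]
```

View pics/w8.png

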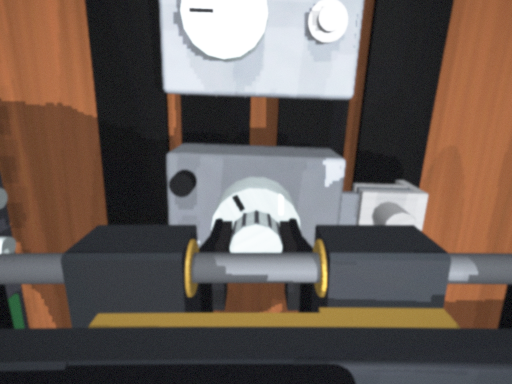

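View pics/crop8.png

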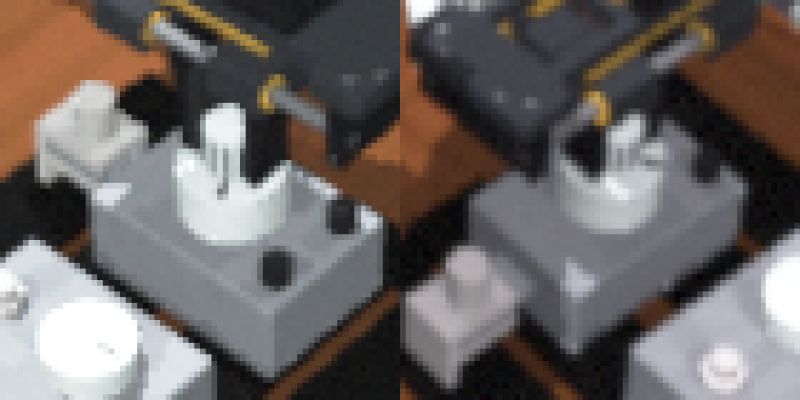

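```bash
python3 - <<'E'
from h import *
c=load('w8')
for uv in ((233,196),(238,203),(243,210)):
    p=ray_at_z(c,*uv,.095); d=p-[.5949,-.0066,0]; print(p.round(4),np.degrees(np.arctan2(d[1],d[0])),np.hypot(d[0],d[1]))
E
```

```text
[ 0.6054 -0.0288  0.095 ] -64.6033082582041 0.024538957907319144
[ 0.6027 -0.025   0.095 ] -66.88963933759712 0.019974367222501396
[ 0.6    -0.0211  0.095 ] -70.57882818859927 0.015406172927638823
```

```bash
python3 -m crank '[[0,0,-0.002,0],[0,0,-0.002,0],[0,0,-0.002,0],[0,0,0,0],[0,0,0,0]]'; python3 -m crank '[[0,0,-0.003,0],[0,0,-0.003,0],[0,0,0,0]]'
```

```text
time_s: 17.38
tcp_pos: [0.5952, -0.0065, 0.1021]
ee_rot: [[-1.0, -0.027, 0.002], [-0.027, 1.0, 0.0], [-0.002, 0.0, -1.0]]
wrist_force: [4.8, 1.9, -2.0]
gripper_width: 0.291
time_s: 17.63
tcp_pos: [0.5952, -0.0067, 0.1084]
ee_rot: [[-1.0, -0.027, 0.002], [-0.027, 1.0, -0.0], [-0.002, -0.0, -1.0]]
wrist_force: [3.6, 1.7, -0.1]
gripper_width: 0.288
```

```bash
python3 -m crank '[[0,0,-0.008,0],[0,0,-0.012,0],[0,0,-0.018,0],[0,0,-0.02,0],[0,0,-0.015,0]]'; python3 -m crank '[[0,0,-0.008,0],[0,0,-0.003,0],[0,0,0,0],[0,0,0,0],[0,0,0,0]]'; python3 -m crank '[[0,0,0,0],[0,0,0,0],[0,0,0,0],[0,0,0,0],[0,0,0,0]]';python3 - <<'E'
from h import *
c=grab('wrist','w9');a=grab('scene','s9');b=grab('side','d9')
o=np.hstack([cv2.resize(a['pixels'][165:265,195:295],(400,400),interpolation=3),cv2.resize(b['pixels'][145:245,235:335],(400,400),interpolation=3)])
cv2.imwrite('pics/crop9.png',o[:,:,::-1])
for d in (a,b):
    Q=cloud(d);x,y,z=Q[...,0],Q[...,1],Q[...,2]
    m=(np.hypot(x-.595,y+.0066)<.032)&(z>.12)&(z<.21); P=Q[m]; print(len(P),np.percentile(P[:,2],[0,2,5,50]),np.ptp(P,axis=0))
    m=(np.hypot(x-.595,y+.0066)<.02)&(z>.04)&(z<.12); P=Q[m]; print('below',len(P),P[:,2].max() if len(P) else 0, np.median(P[:,2]))
s=sense();print(s['joint_velocities'].round(2),s['tcp_pos'],s['ee_rot'].round(3))
E
```

```text
time_s: 18.05
tcp_pos: [0.5919, -0.0077, 0.181]
ee_rot: [[-1.0, -0.026, -0.006], [-0.026, 1.0, -0.002], [0.006, -0.001, -1.0]]
wrist_force: [-0.3, 0.6, -1.9]
gripper_width: 0.291
time_s: 18.47
tcp_pos: [0.5933, -0.0069, 0.1903]
ee_rot: [[-1.0, -0.026, -0.004], [-0.026, 1.0, -0.001], [0.004, -0.0, -1.0]]
wrist_force: [0.6, 0.6, -2.9]
gripper_width: 0.288
time_s: 18.88
tcp_pos: [0.5945, -0.0067, 0.1918]
ee_rot: [[-1.0, -0.026, -0.0], [-0.026, 1.0, -0.0], [0.0, -0.0, -1.0]]
wrist_force: [-0.8, -0.2, -1.5]
gripper_width: 0.285
391 [0.15793858 0.16284507 0.16453521 0.18845593] [0.04752708 0.04250153 0.05204621]
below 170 0.08801987187119376 0.07934655850403699
362 [0.15921315 0.16196395 0.16372395 0.18685767] [0.04878946 0.04276328 0.05072834]
below 158 0.08517818217728323 0.07805786771759338
[-0.09  0.03  0.   -0.01 -0.03  0.01] [ 0.59450192 -0.00666676  0.19192009] [[-1.    -0.026 -0.   ]
 [-0.026  1.     0.   ]
 [ 0.     0.    -1.   ]]
```

View pics/crop9.png

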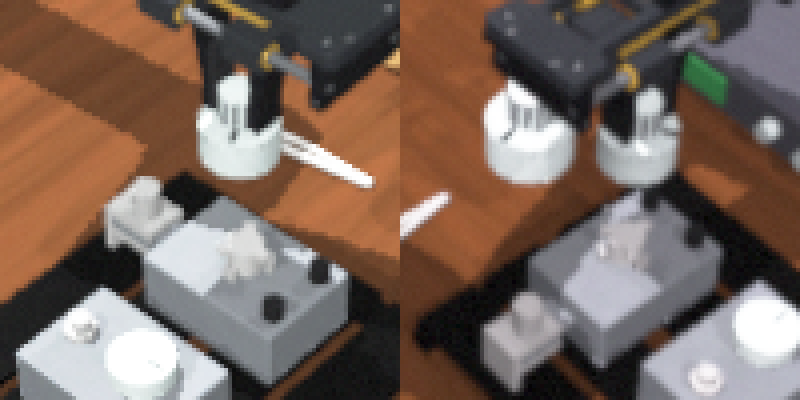

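View pics/w9.png

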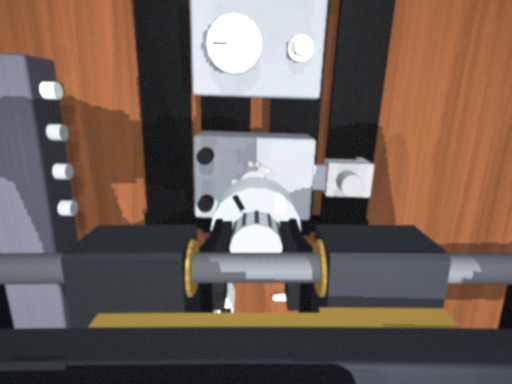

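```bash
python3 -m crank '[[0,0,0,0],[0,0,0,0],[0,0,0,0],[0,0,0,0],[0,0,0,0]]'; python3 - <<'E'
from h import *
c=load('w9');Q=cloud(c);x,y,z=Q[...,0],Q[...,1],Q[...,2]
m=(np.hypot(x-.507,y+.0066)<.03)&(z>.05)&(z<.09);P=Q[m];print('pin top',np.median(P[P[:,2]>.07][:,2]),'plate',np.median(P[P[:,2]<.06][:,2]))
m=(np.hypot(x-.5945,y+.0066)<.026)&(z>.186)&(z<.192);P=Q[m];A=np.c_[P[:,:2],np.ones(len(P))]
print('cap top plane',len(P),np.linalg.lstsq(A,P[:,2],rcond=None)[0],P[:,2].mean())
s=sense();print(s['joint_velocities'].round(2),s['tcp_pos']); finish_job()
E
```

```text
time_s: 19.45
tcp_pos: [0.5945, -0.0067, 0.1919]
ee_rot: [[-1.0, -0.026, 0.0], [-0.026, 1.0, 0.0], [-0.0, 0.0, -1.0]]
wrist_force: [-0.0, -0.3, -1.4]
gripper_width: 0.291
pin top 0.07760998237373601 plate 0.055658137881066744
cap top plane 1768 [0.000198   0.01215497 0.18888988] 0.1887287518268407
[ 0.03 -0.03  0.03  0.02 -0.   -0.08] [ 0.5945033  -0.00671461  0.19191264]
the job is handed in; nothing more can be done
```

The job is done and handed in at about 19.5 s of the 61 s allowed.

- **Pin:** I pushed it down through the fork and lug until the wrist force rose to about 17 N, then let go. Measured after release and again at the end, the head's top is 22 mm above the plate (77.6 against 55.7 mm). That matches a fully seated head.
- **Cap:** The thread is left-hand. Counter-clockwise met a stop at about 6–8°, and clockwise turned freely. I turned it about 59° clockwise and lifted it straight off.
- **Final hold:** The cap is still in the grip, with its rim about 96 mm above the seat. It is level to about 0.7° and still, and the wrist force matches its weight.
- **Checks that were less exact:** The ridge-angle estimate before the lift was rough, between −55° and −70°. A sideways force of about 5 N showed during the first 12 mm of lift and then went away.
- **Left alone:** I didn't touch the tremolo pedal, tweezers or jack plug, though I didn't measure their positions again at the end.

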